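Nip a core print in the core box with a sunken clamp knob

ROBOT

A 6-joint arm with a two-finger parallel gripper is mounted at the origin on the work surface. World frame = base frame: x ahead of the robot, y to its left, z up, the work surface at z = 0. Lengths are in m, angles in degrees, forces in N, time in s.
With the tool pointing down it reaches from about 0.375 to 0.9 m from the base axis. Payload 3.1 kg.
Tool frame: the origin (TCP) lies at the very end of the fingers, on their centre line; the grasp point (between the pads) lies 19 mm behind it; z points along the fingers, y is the direction in which the jaws open and shut (so a half turn about z gives the same grasp; the last joint's range is limited). The gripper opens to 87 mm and grips with 3 to 60 N. Pads are 19 mm wide; open, the fingers measure 117 mm over their backs; the gripper's body (75 mm by 190 mm) begins 51 mm behind the grasp point.
Start: joints at [-81.102, 30.224, 82.088, -0, 67.689, -10.227], TCP at [0.205, -0.59, 0.223] pointing down, gripper open.
Joint ranges: [-176.69, 176.69], [-43.24, 126.21], [12.49, 139.97], [-82, 262], [0, 151.66], [-163.58, 163.58]. Speed limits (degrees/s): [159.86, 159.86, 180, 180, 180, 180].

INTERFACE

Orientations are given as a 3x3 rotation matrix whose columns are the frame's x, y, z axes.
In Python, from station import ctrl, claw, solver, read_camera, camera_info, order gives the robot as it stands. The module is installed in compiled form; this text tells all that it offers. Calls block until the motion is done:
- ctrl.goto(position, orientation): joint-space move of the TCP to a pose.
- ctrl.servo_line(position, orientation=None, velocity=0.15): straight line of the TCP; orientation=None keeps the orientation; velocity is the mean speed in m/s.
- ctrl.move_joints(angles): joint-space move.
- claw.grip(opening, f_grip=None): opening from 0.0 (shut) to 1.0 (fully open); f_grip is the grip in N (None keeps the last); returns when the fingers have stopped.
- ctrl.pause(seconds).
- solver.ik(position, orientation): joint angles nearest the present ones, or None.
- ctrl.get_obs(): the state.
- read_camera(name): name is "scene" or "top"; returns the picture (480x640x3 uint8, red, green, blue); there is no depth.
- camera_info(name): a dict with "intrinsics" (3x3 intrinsics, pixels), "extrinsics" (4x4, takes a point from camera to world coordinates). Camera axes: x right, y up, looking along -z (the intrinsics and any distortion apply to the point x, -y, -z); pixel columns grow to the right and rows downward; lengths in m; the calibration is good to about 2 mm. A picture is of the moment at which its call begins. camera_info takes no time and is no camera call.
A pose or a line that the arm cannot do raises ctrl.PlanningError and nothing moves.
- order.sign_off(): hands the job in, once; it reports no verdict.
The state is a dict: "time": time; "qpos": joint angles; "joint_vel": joint speeds; "joint_efforts": joint torques, N m; "position": TCP position; "tool_rot": TCP orientation; "force": force on the tool from outside, world axes, zero at the start; "wrist_torque": the same for the moment, N m; "opening": opening from 0.0 (shut) to 1.0 (fully open).
Only numpy, scipy, OpenCV 4.12 (cv2) and the standard library are available. Lean on these libraries where they do the work, as an engineer would, in place of code of your own. Each camera call takes 0.05 s, during which the arm holds its last target.

TASK

Stand the grey ceramic core print on the iron bed in the gap of the split pine core box, midway along the fixed half's flat face, and let go of it. Then turn the small knob sunk in the round iron well clockwise until the two box halves hold the print upright and snug against the flat half with about 14 N of squeeze (8 to 20 N is good; more than 25 N would crack it), and let go. Do not push hard against the well, and leave the other things on the bench where they are.

Things in the scene. Friction and masses are not known exactly. Their poses are not given: they have to be found in the camera images.
- print: squat grey ceramic core print, loose, about 0.16 kg, standing on the bench: a round base 44 mm in diameter and 22 mm high with a round stem 30 mm in diameter on top, 58 mm high in all. Origin at the centre of its underside, z up along the stem. Carry it by the stem.
- bed: cast iron clamp bed fixed to the bench, 110 mm (x) by 245 mm (y from -105 to +140 mm), 12 mm thick; origin on its underside. From -y to +y it carries the fixed box half, the gap for the print, the moving half and the housing with the sunken knob (axis at y = 90 mm). The moving half is pine, its top 38 mm above the bench, its cheeks 33 mm to each side of the bed's y axis.
- fixed_half: fixed pine half of the core box, a block 80 mm (x) by 50 mm (y) by 28 mm high, on the bed, so its top is 40 mm above the bench; origin at the centre of its underside, 12 mm above the bench; axes as the bed's. Its flat face at y = +25 mm is the face the print is pressed against.
- seat (a point): point on the bed's top (12 mm above the bench) where the centre of the print's underside is when it touches the fixed half midway along its face; axes as the bed's (x along the face, +y towards the knob). The moving half has a 90 degree V notch open to -y that centres the print; at the start the gap has 4 to 18 mm to spare along y.
- housing: cast iron housing on the bed: a square foot 96 mm wide and 18 mm high with a round boss on it, whose open well (upright axis through the origin) is 76 mm in diameter and 32 mm deep; rim 67 mm and well floor 35 mm above the bench. Origin 12 mm above the bench, at the centre of its underside.
- knob_grip (a point): middle of the knob's bar, on the turning axis, 52 mm above the bench; x runs along the bar, z up. The steel knob is a bar 28 mm long (x), 12 mm thick (y) and 20 mm high, from 40 to 60 mm above the bench (its top 7 mm below the rim), on a disc of 30 mm diameter; grip it across its 12 mm.
- knob (a joint): knob angle, 0 to 3 rad, growing clockwise seen from above; starts at 0 to 0.3; at 0 the bar lies along the bed's x. It moves the V half 10 mm per rad through a 2.4 N/mm spring: after contact 24 N per rad. Worn: contact comes anywhere from 0.7 to 1.9 rad and must be felt. Free drag 0.15 (creeping) to 0.3 N m; each newton of squeeze adds 0.010 N m. It stays where left.
- dowel_a: cast iron alignment dowel standing on the bench, 42 mm high, 14 mm in diameter on a 22 mm foot; bystander, origin under its centre.
- dowel_b: as dowel_a, another one.
- vent_rod: brass vent rod lying on the bench, 160 mm long along its x, 8 mm thick, square ends; bystander.
- strike_bar: flat steel strike-off bar lying beyond the bed, 30 x 240 x 8 mm; bystander.
Things that resemble listed ones, but are neither listed nor needed, are in the scene too. Of the things that look like the print, take the one that is farthest to the robot's left at the start.

How it is judged (in metres and radians):
On the way, in this order (a step that is already met when the one before it is completed fails the run):
1. the print stands upright on the bed in the gap, let go, not yet squeezed (horizontal distance between print and seat below 0.02 m and z of print in the frame of seat below 0.003 m and angle between print's own z axis and vertical below 0.06 rad and contact force between the fingers and print below 0.3 N and contact force between print and fixed_half below 5 N), for 0.2 s.
2. the box halves squeeze the print with at least 8 N (contact force between print and fixed_half above 8 N), for 0.2 s.
At the end, for the whole second after the job is handed in: the print stands upright (within 0.06 rad) and at rest on the bed, against the fixed half (within 3 mm) and within 4 mm of the middle of its face, pressed against it with 8 to 20 N by the knob's clamp (contact force between print and fixed_half between 8 and 20 N and x of print in the frame of seat between -0.004 and 0.004 m and y of print in the frame of seat below 0.003 m and z of print in the frame of seat below 0.003 m and angle between print's own z axis and vertical below 0.06 rad and linear speed of print below 0.01 m/s); the robot touches nothing.
It fails at once if the print is pressed against the fixed half with more than 25 N (contact force between print and fixed_half above 25 N).
It fails at once if the robot pushes on the housing of the well with more than 20 N (contact force between any of the fingers, the arm and housing above 20 N).
It fails at once if a dowel, the vent rod or the strike-off bar is moved by more than 20 mm (distance of any of dowel_a, dowel_b, vent_rod, strike_bar from where it was at the start of the episode above 0.02 m).
It also fails if it takes over 72 s, if anything falls off the work surface, if the arm or the gripper's body presses on something with over 40 N, if the wrist force passes 120 N, or if a joint passes its speed limit or range.

## Working session

There is one attempt and no reset: what is moved stays moved. The work goes in short steps, each a Python script; the robot and the scene stay as the last script left them, time stands still between calls to the robot, and variables do not carry over. Pictures are saved under pics/ and viewed, and the job is handed in when it is done.

```bash
mkdir -p pics
python3 - <<'E'
from station import *
import cv2
for n in("scene","top"):
    im=read_camera(n); cv2.imwrite(f"pics/{n}0.png",im[:,:,::-1]); c=camera_info(n); print(n,c)
o=ctrl.get_obs(); print(o)
E
```

```text
scene {'intrinsics': array([[444.39332997,   0.        , 323.32656427],
       [  0.        , 444.39332997, 233.61874088],
       [  0.        ,   0.        ,   1.        ]]), 'extrinsics': array([[ 0.69067234, -0.52501489,  0.49732393,  1.00605454],
       [ 0.72310601,  0.49238785, -0.48442947, -0.51236816],
       [ 0.00945642,  0.69419995,  0.71972009,  0.71183155],
       [ 0.        ,  0.        ,  0.        ,  1.        ]])}
top {'intrinsics': array([[567.60142059,   0.        , 324.87335396],
       [  0.        , 567.60142059, 233.70402246],
       [  0.        ,   0.        ,   1.        ]]), 'extrinsics': array([[-0.01934232,  0.99332089, -0.11375188,  0.42521509],
       [-0.99926838, -0.02296074, -0.03058598, -0.10962692],
       [-0.03299352,  0.11307705,  0.99303827,  1.14142197],
       [ 0.        ,  0.        ,  0.        ,  1.        ]])}
{'time': 0.1, 'qpos': array([-8.11012496e+01,  3.02723406e+01,  8.21496381e+01,  2.27747453e-03,
        6.76914034e+01, -1.02272464e+01]), 'joint_vel': array([ 0.02216865, -0.16189916, -0.22005466, -0.01574885, -0.05596811,
       -0.02068192]), 'joint_efforts': array([-3.18417888e-04, -4.40984809e+01, -1.77150697e+01,  6.35123346e-02,
        5.33927337e-02, -4.04008006e-05]), 'position': array([ 0.20471266, -0.58981212,  0.22168015]), 'tool_rot': array([[ 9.44805355e-01,  3.27632064e-01, -2.69780434e-04],
       [ 3.27631946e-01, -9.44803399e-01,  1.96075844e-03],
       [ 3.87517862e-04, -1.94092376e-03, -9.99998041e-01]]), 'force': array([-0.24650374, -0.04820371, -0.81211613]), 'wrist_torque': array([-0.01156886, -0.01574012, -0.05184411]), 'opening': 0.9989004365788673}
```

View pics/scene0.png

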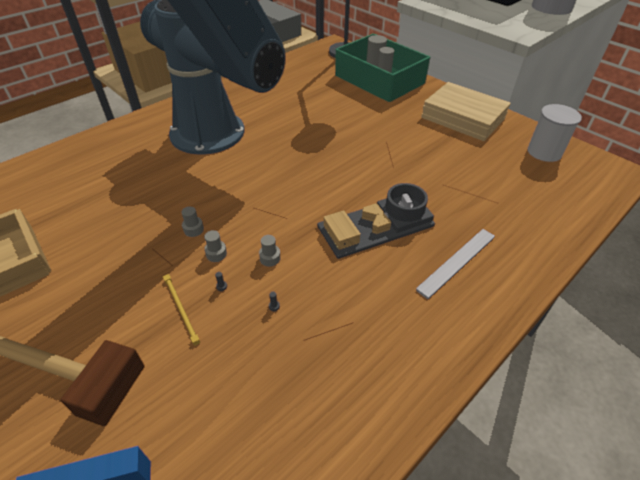

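View pics/top0.png

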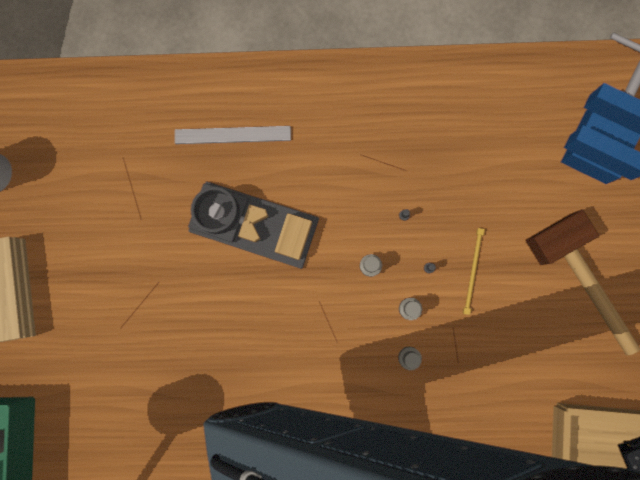

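```bash
cat > h.py <<'E'
import numpy as np,cv2
from station import *
def ray(n,uv):
    c=camera_info(n);K=np.array(c["intrinsics"]);E=np.array(c["extrinsics"])
    d=np.linalg.inv(K)@np.array([uv[0],uv[1],1.]);d=np.array([d[0],-d[1],-d[2]])
    return E[:3,3],E[:3,:3]@d
def px(n,uv,z):
    o,d=ray(n,uv);return o+d*(z-o[2])/d[2]
def proj(n,P):
    c=camera_info(n);K=np.array(c["intrinsics"]);E=np.array(c["extrinsics"])
    p=E[:3,:3].T@(np.array(P)-E[:3,3]);q=K@np.array([p[0],-p[1],-p[2]]);return q[:2]/q[2]
E
python3 - <<'E'
from h import *
t=cv2.imread("pics/top0.png");s=cv2.imread("pics/scene0.png")
a=cv2.resize(t[170:280,180:440],None,fx=3,fy=3,interpolation=cv2.INTER_CUBIC)
cv2.imwrite("pics/t1.png",a)
b=cv2.resize(s[170:290,170:450],None,fx=2.85,fy=2.85,interpolation=cv2.INTER_CUBIC)
cv2.imwrite("pics/s1.png",b)
b=cv2.resize(s[20:120,310:450],None,fx=4,fy=4,interpolation=cv2.INTER_CUBIC)
cv2.imwrite("pics/s2.png",b)
for n,uv in [("top",(371,265)),("top",(411,309)),("top",(410,358)),("scene",(268,240)),("scene",(213,236)),("scene",(191,211))]: print(n,uv,px(n,uv,.058))
E
```

```text
top (371, 265) [ 0.48729415 -0.16299435  0.058     ]
top (411, 309) [ 0.40280595 -0.23581912  0.058     ]
top (410, 358) [ 0.31221597 -0.23065714  0.058     ]
scene (268, 240) [ 0.49096871 -0.16586057  0.058     ]
scene (213, 236) [ 0.4061018  -0.24006552  0.058     ]
scene (191, 211) [ 0.31178257 -0.23248088  0.058     ]
```

View pics/t1.png

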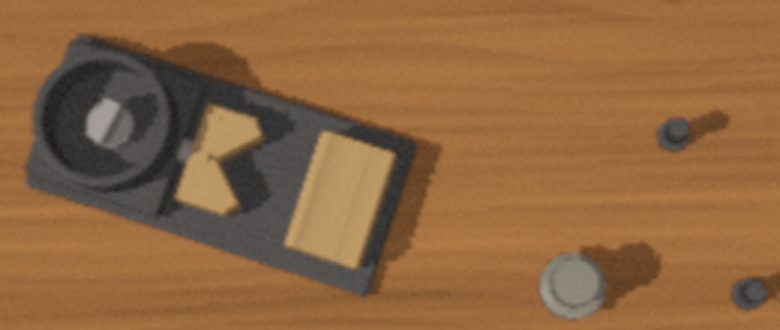

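View pics/s1.png

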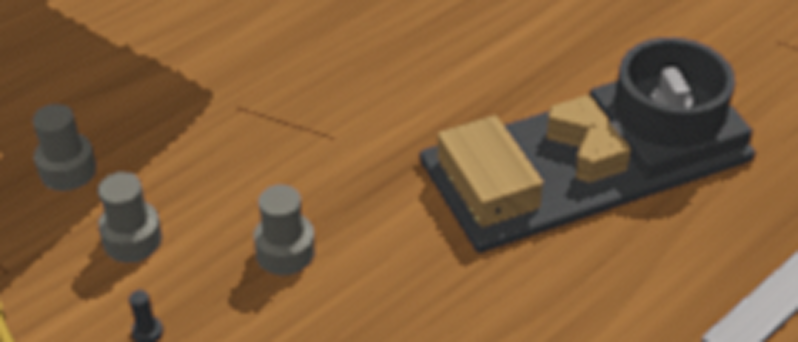

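View pics/s2.png

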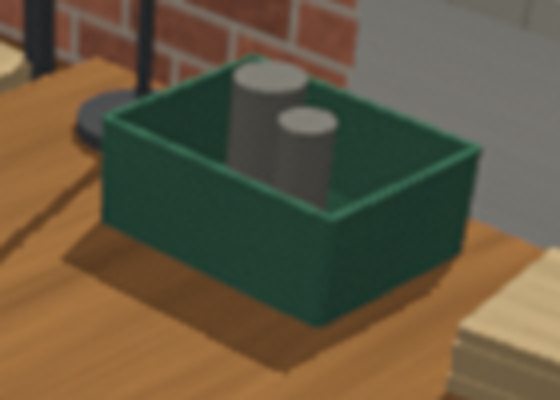

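```bash
cat > fit.py <<'E'
from h import *
from scipy.optimize import least_squares
T=lambda u,v:("top",(180+(u+.5)/3-.5,170+(v+.5)/3-.5))
S=lambda u,v:("scene",(170+(u+.5)/2.85-.5,170+(v+.5)/2.85-.5))
# bed coords. flat face y=f ; fixed half y f-50..f ; unknown f
def pts(f):
    return [
 (T(413,145),(55,-105,12)),(T(368,293),(-55,-105,12)),
 (T(322,130),(40,f,40)),(T(396,153),(40,f-50,40)),(T(358,268),(-40,f-50,40)),(T(285,245),(-40,f,40)),
 (T(104,119),(0,90,67)),(T(28,185),(-55,140,12)),
 (S(480,247),(55,-105,12)),(S(752,152),(55,140,12)),(S(421,155),(-55,-105,12)),
 (S(438,130),(-40,f-50,40)),(S(497,117),(-40,f,40)),(S(541,183),(40,f,40)),(S(482,201),(40,f-50,40))]
def W(p,q):
    x,y,th=p[:3];c,s=np.cos(th),np.sin(th);q=np.array(q)/1000
    return np.array([x+c*q[0]-s*q[1],y+s*q[0]+c*q[1],q[2]])
def res(p):
    r=[]
    for (n,uv),q in pts(p[3]): r+=list(proj(n,W(p,q)+(np.array([p[4],p[5],0]) if n=="scene" else 0))-uv)
    return np.array(r+[p[4]*200,p[5]*200])
best=None
for th in np.radians([-20,0,20,160,180]):
    s=least_squares(res,[.58,0.05,th,-50,0,0],loss="soft_l1")
    if best is None or s.cost<best.cost:best=s
p=best.x
if __name__=="__main__":
    print(p,np.degrees(p[2]),best.cost);print(res(p)[:-2].reshape(-1,2).round(1).tolist())
    for k,q in dict(face=(0,p[3],12),seat=(0,p[3]+22,12),axis=(0,90,52)).items(): print(k,W(p,q))
E
python3 fit.py
```

```text
Traceback (most recent call last):
  File "fit.py", line 22, in <module>
    s=least_squares(res,[.58,0.05,th,-50,0,0],loss="soft_l1")
  File "fit.py", line 18, in res
    for (n,uv),q in pts(p[3]): r+=list(proj(n,W(p,q)+(np.array([p[4],p[5],0]) if n=="scene" else 0))-uv)
                                       ~~~~^^^^^^^^^^^^^^^^^^^^^^^^^^^^^^^^^^^^^^^^^^^^^^^^^^^^^^^^^
  File "h.py", line 10, in proj
    c=camera_info(n);K=np.array(c["intrinsics"]);E=np.array(c["extrinsics"])
ValueError: time passes only in moves, steps and waits
```

```bash
sed -i 's/^from station import \*/from station import *\nCI={n:camera_info(n) for n in ("scene","top")}/; s/c=camera_info(n)/c=CI[n]/' h.py; python3 fit.py
```

```text
[ 5.71412076e-01  5.21279216e-02 -3.35379308e-01 -4.45898898e+01
  1.18575824e-03 -3.05971027e-04] -19.215818860189952 8.754611859009024
[[2.4, -1.1], [0.2, 1.6], [0.6, -0.2], [0.0, -0.2], [-0.2, 0.2], [-0.1, 0.0], [-0.7, -0.3], [-1.3, 0.1], [-0.8, -0.0], [2.0, -0.2], [-1.4, -1.6], [-0.2, 1.1], [-0.4, -0.7], [1.0, -0.1], [0.3, 0.6]]
face [0.55673632 0.01002233 0.012     ]
seat [0.56397712 0.03079662 0.012     ]
axis [0.60103354 0.13711362 0.052     ]
```

```bash
cat > ov.py <<'E'
from fit import *
def draw(n,off,sz,k,src,out,p=p):
    im=cv2.imread(src);im=cv2.resize(im[off[1]:off[1]+sz[1],off[0]:off[0]+sz[0]],None,fx=k,fy=k,interpolation=cv2.INTER_CUBIC)
    sh=np.array([p[4],p[5],0]) if n=="scene" else 0
    def pl(qs,col):
        a=np.array([(proj(n,W(p,q)+sh)-off+.5)*k-.5 for q in qs]);cv2.polylines(im,[(a*8).round().astype(int).reshape(-1,1,2)],True,col,1,cv2.LINE_AA,3)
    f=p[3]
    pl([(55,-105,12),(-55,-105,12),(-55,140,12),(55,140,12)],(0,255,0))
    pl([(40,f,40),(40,f-50,40),(-40,f-50,40),(-40,f,40)],(0,0,255))
    pl([(40,f,12),(40,f-50,12),(-40,f-50,12),(-40,f,12)],(0,0,150))
    pl([(48,42,30),(-48,42,30),(-48,138,30),(48,138,30)],(255,255,0))
    a=np.linspace(0,2*np.pi,60)
    pl([(38*np.cos(t),90+38*np.sin(t),67) for t in a],(255,0,255))
    pl([(22*np.cos(t),f+22+22*np.sin(t),12) for t in a],(255,0,0))
    pl([(15*np.cos(t),90+15*np.sin(t),40) for t in a],(0,255,255))
    cv2.imwrite(out,im)
if __name__=="__main__":
    draw("top",np.array([180,170]),(150,110),5,"pics/top0.png","pics/ovt.png")
    draw("scene",np.array([310,170]),(130,95),6,"pics/scene0.png","pics/ovs.png")
E
python3 ov.py
```

```text
(no output)
```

View pics/ovt.png

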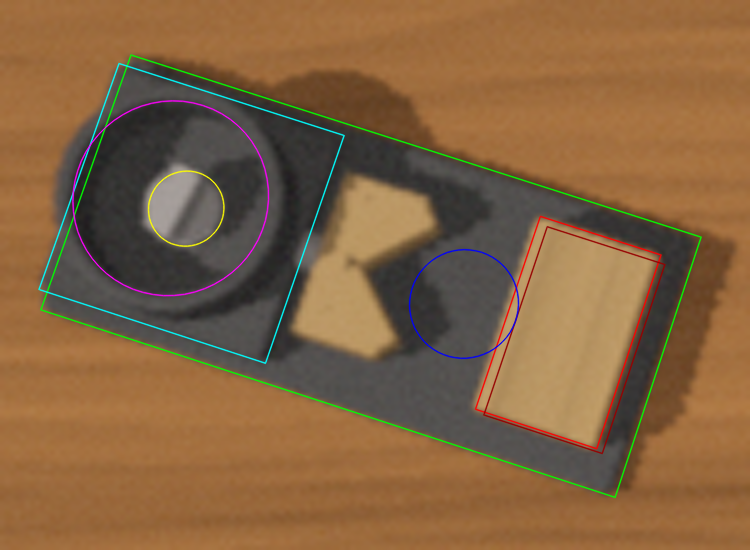

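View pics/ovs.png

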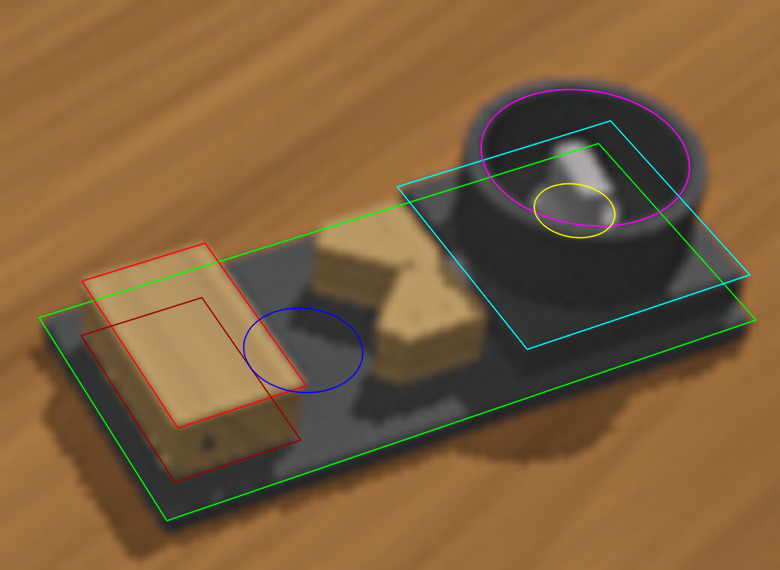

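Print look-alikes: A at top px (371,265), B (411,309), C (410,358). A has the largest y (-0.163, against -0.236 and -0.231), so A is the print. The grey things in the green bin are plain cylinders with no base, so they don't fit. Next: a confirming crop of A and a closer look at the knob.

Run:
```python
from h import *
t=cv2.imread("pics/top0.png");s=cv2.imread("pics/scene0.png")
R=lambda im,x,y:cv2.resize(im[y:y+40,x:x+50],(400,320),interpolation=cv2.INTER_CUBIC)
a=np.vstack([np.hstack([R(t,346,245),R(s,243,230)]),np.hstack([R(t,190,190),R(s,382,182)])])
cv2.imwrite("pics/z.png",cv2.resize(a,(750,600)))
```

```text
(no output)
```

View pics/z.png

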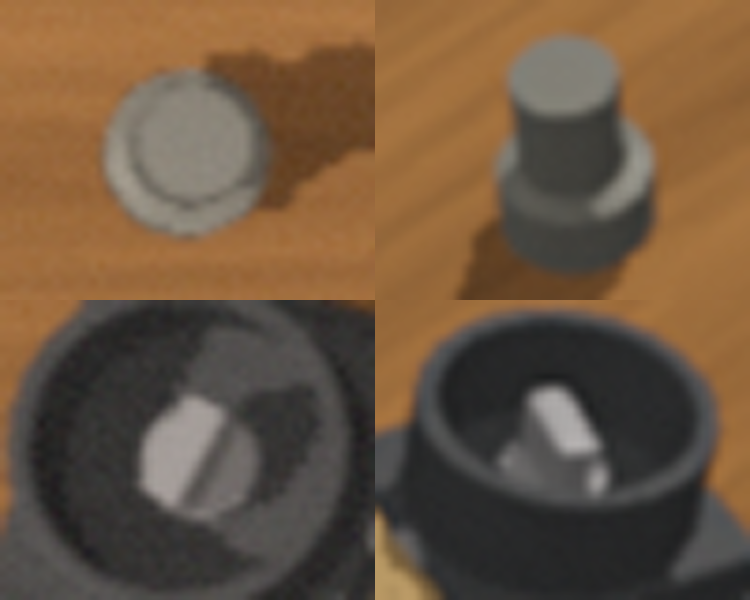

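Run:
```python
from fit import *
def z(n,u,v,ox,oy): return (ox+u/7.5-.5,oy+v/7.5-.5)
print(px("top",(371.2,263.8),.058),px("scene",(267.7,239.5),.058))
a=px("top",z("",222,405,190,190),.06);b=px("top",z("",180,500,190,190),.06);print("bar top",a,b,np.degrees(np.arctan2(*(a-b)[1::-1])))
for e in [((552,387),(600,450)),((527,395),(572,458))]:
    a=px("scene",z("",e[0][0]-375,e[0][1]-300,382,182),.06);b=px("scene",z("",e[1][0]-375,e[1][1]-300,382,182),.06);print("bar sc",a,b,np.degrees(np.arctan2(*(b-a)[1::-1])))
y=np.radians(-19.2); 
def R(yaw): # tool y along yaw dir, z down
    c,s=np.cos(yaw),np.sin(yaw);Y=np.array([c,s,0]);Z=np.array([0,0,-1.]);return np.column_stack([np.cross(Y,Z),Y,Z])
for k in(0,np.pi): print(solver.ik([.489,-.164,.15],R(y+k)),solver.ik([.565,.035,.15],R(y+k)))
for k in(0,np.pi): print(solver.ik([.6013,.137,.15],R(np.radians(-24+90)+k)))
```

```text
[ 0.48957218 -0.16343979  0.058     ] [ 0.4894756  -0.16543393  0.058     ]
bar top [0.53481064 0.12790562 0.06      ] [0.5105871  0.13869593 0.06      ] -24.01046071894795
bar sc [0.58977453 0.14712935 0.06      ] [0.61727024 0.13538307 0.06      ] -23.132365766861234
bar sc [0.58698316 0.13882441 0.06      ] [0.6138613  0.12662782 0.06      ] -24.4073007756118
[-3.09683539e+01  2.79394944e+01  1.01812841e+02 -2.54444375e-14
  5.02476651e+01 -1.17683539e+01] [-7.76330638e+00  3.11725470e+01  9.46657743e+01 -2.54444375e-14
  5.41616787e+01  1.14366936e+01]
None None
[ 2.46612036e+00  3.45503072e+01  8.71762809e+01 -2.54444375e-14
  5.82734119e+01 -6.35338796e+01]
[ 2.46612036e+00  3.45503072e+01  8.71762809e+01 -2.54444375e-14
  5.82734119e+01  1.16466120e+02]
```

```bash
cat >> h.py <<'E'
def R(yaw):
    c,s=np.cos(yaw),np.sin(yaw);Y=np.array([c,s,0]);Z=np.array([0,0,-1.]);return np.column_stack([np.cross(Y,Z),Y,Z])
YB=np.radians(-19.2)
def st():
    o=ctrl.get_obs();print("t",round(o["time"],2),"p",o["position"].round(4),"F",o["force"].round(2),"T",o["wrist_torque"].round(3),"op",round(o["opening"]*87,1))
    return o
def snap(n,out,off,sz,k):
    im=read_camera(n)[:,:,::-1];cv2.imwrite("pics/raw_"+out,im);cv2.imwrite("pics/"+out,cv2.resize(im[off[1]:off[1]+sz[1],off[0]:off[0]+sz[0]],None,fx=k,fy=k,interpolation=cv2.INTER_CUBIC))
E
python3 - <<'E'
from h import *
ctrl.goto([.4895,-.1644,.13],R(YB)); st()
ctrl.servo_line([.4895,-.1644,.029],velocity=.12); st()
claw.grip(.2,15); st()
ctrl.servo_line([.4895,-.1644,.10],velocity=.12); st()
snap("scene","g1.png",(200,140),(200,150),4); st()
E
```

```text
t 1.98 p [ 0.4899 -0.1656  0.1302] F [-0.28  0.14 -0.66] T [-0.033 -0.095  0.043] op 86.8
t 2.98 p [ 0.4899 -0.1648  0.0295] F [ 0.61  0.38 -0.17] T [-0.053 -0.043  0.015] op 87.1
t 3.96 p [ 0.4898 -0.1646  0.029 ] F [ 1.21  0.38 -0.15] T [-0.05  -0.162 -0.031] op 28.7
t 4.7 p [ 0.4889 -0.1641  0.0996] F [-0.2 -0.2 -2.2] T [-0.009 -0.084  0.014] op 28.9
t 4.75 p [ 0.4888 -0.164   0.0993] F [-0.78  0.12 -2.94] T [ 0.019 -0.083  0.003] op 28.9
```

View pics/g1.png

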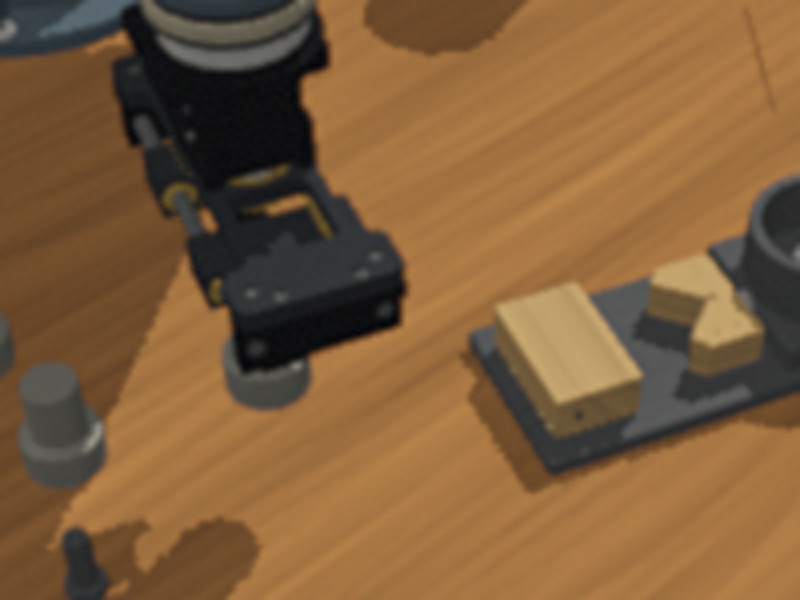

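Run:
```python
from h import *
x,y=.5662,.0353
ctrl.servo_line([x,y,.115],velocity=.15); st()
ctrl.servo_line([x,y,.06],velocity=.1); st()
snap("scene","g2.png",(280,120),(200,150),4)
```

```text
t 6.33 p [0.5659 0.0346 0.1149] F [-0.46 -0.2  -1.36] T [ 0.011 -0.044 -0.064] op 28.7
t 7.03 p [0.5665 0.0351 0.0601] F [ 0.65  0.55 -1.71] T [ 0.005 -0.125  0.032] op 29.0
```

View pics/g2.png

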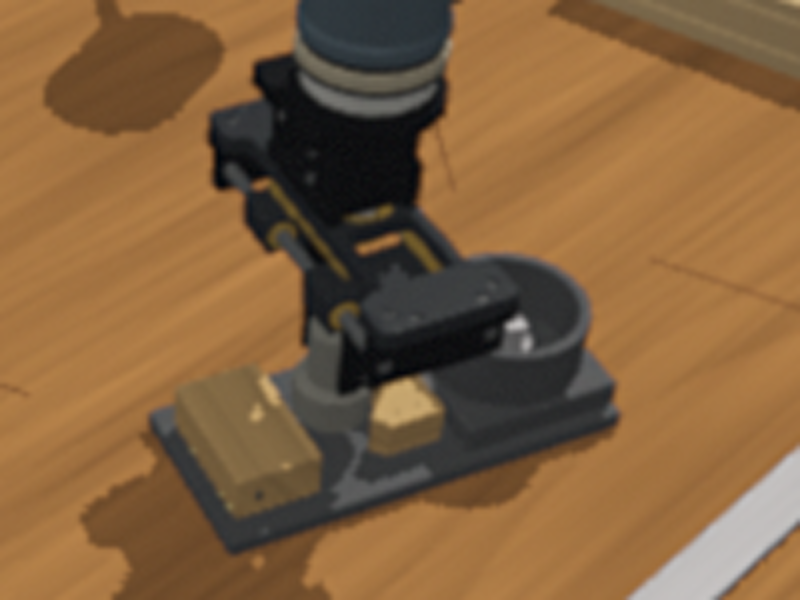

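Run:
```python
from h import *
x,y=.5662,.0353
ctrl.servo_line([x,y,.044],velocity=.05); st()
for z in (.0425,.0415,.0405):
    ctrl.servo_line([x,y,z],velocity=.03); o=st()
    if o["force"][2]>2.5: break
claw.grip(.75); st()
ctrl.servo_line([x,y,.12],velocity=.15); st()
ctrl.servo_line([.52,-.18,.16],velocity=.25)
snap("scene","g3.png",(300,170),(150,110),5); snap("top","g4.png",(180,170),(150,110),5);st()
```

```text
t 7.55 p [0.5659 0.0354 0.0436] F [-0.14 -0.02 -1.88] T [-0.042 -0.12   0.023] op 28.8
t 7.8 p [0.5663 0.0353 0.0426] F [-0.82 -0.36 -1.57] T [-0.011 -0.049  0.053] op 28.7
t 8.05 p [0.5662 0.0353 0.0415] F [-0.4   0.33 -0.97] T [-0.053 -0.062  0.046] op 29.1
t 8.3 p [0.5664 0.0353 0.041 ] F [-0.6  -0.72  2.35] T [0.03  0.132 0.004] op 28.7
t 9.19 p [0.5662 0.0353 0.0405] F [ 0.29  0.23 -0.2 ] T [-0.05  -0.082  0.006] op 65.1
t 9.88 p [0.5657 0.0354 0.1197] F [ 0.19 -0.39 -0.13] T [-0.015 -0.036 -0.031] op 65.6
t 11.02 p [ 0.5198 -0.1784  0.1595] F [0.83 0.3  0.45] T [-0.024 -0.078  0.028] op 65.2
```

View pics/g3.png

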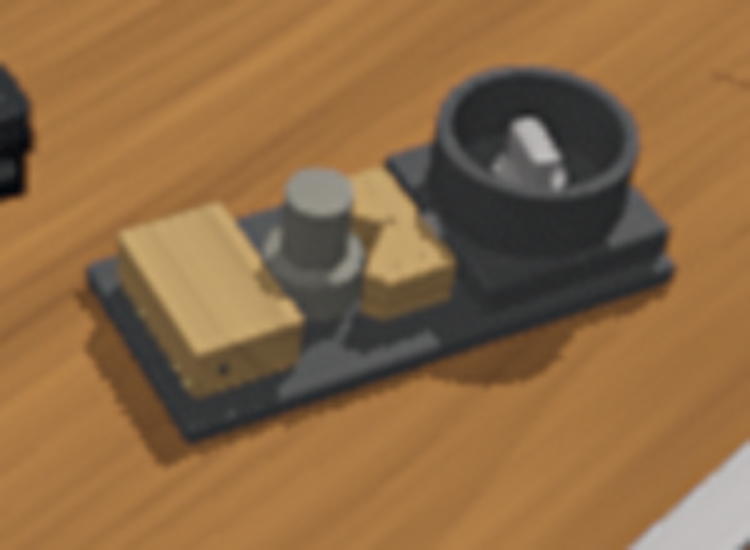

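View pics/g4.png

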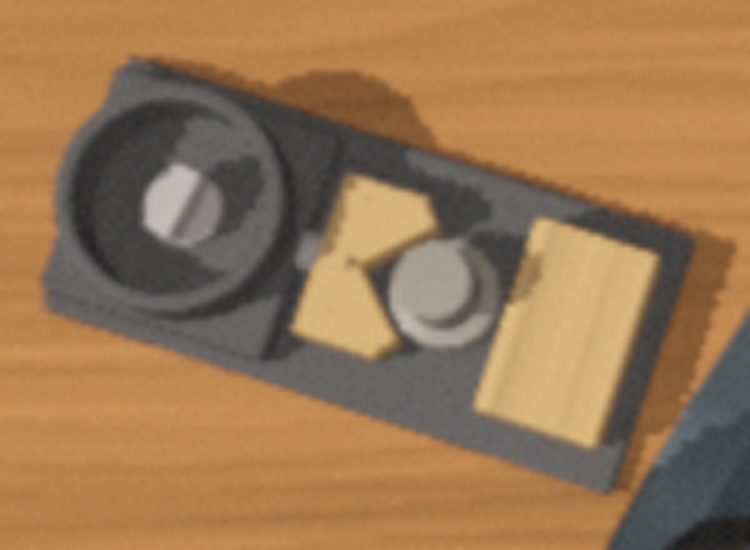

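Run:
```python
from fit import *
for n,uv in (("top",(180+432.5/5-.5,170+282.5/5-.5)),("scene",(300+320/5-.5,170+192/5-.5))):
    P=px(n,uv,.07); d=P[:2]-(p[:2] if n=="top" else p[:2]+p[4:6]); c,s=np.cos(p[2]),np.sin(p[2])
    print(n,P,"bed xy - seat",1000*(c*d[0]+s*d[1]),1000*(-s*d[0]+c*d[1])-p[3]-22)
```

```text
top [0.56535641 0.03559033 0.07      ] bed xy - seat -0.2753003912441569 4.980597075593792
scene [0.56605075 0.03452137 0.07      ] bed xy - seat -0.48821698422478466 4.098377198786725
```

Run:
```python
from h import *
x,y=.6013,.1370
Rk=R(np.radians(66))
claw.grip(.33)
ctrl.goto([x,y,.14],Rk); st()
ctrl.servo_line([x,y,.075],velocity=.12); st()
snap("scene","k1.png",(320,130),(150,110),5)
```

```text
t 13.15 p [0.6014 0.1361 0.14  ] F [-0.82 -0.17 -0.81] T [ 0.058 -0.106  0.011] op 29.1
t 13.84 p [0.6018 0.1366 0.0753] F [0.66 0.16 0.17] T [ 0.04  -0.176 -0.033] op 28.7
```

View pics/k1.png

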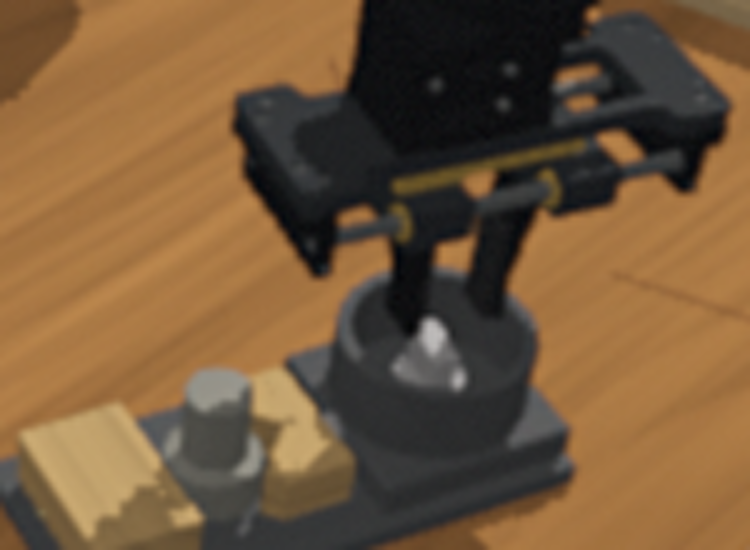

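Run:
```python
from h import *
x,y=.6013,.1370
ctrl.servo_line([x,y,.055],velocity=.06); st()
ctrl.servo_line([x,y,.044],velocity=.04); o=st()
if abs(o["force"]).max()<5:
    claw.grip(0.05,50); o=st(); ctrl.pause(.1); o=st(); print(o["qpos"])
    Yt=o["tool_rot"][:,1]; print("yaw",np.degrees(np.arctan2(Yt[1],Yt[0])))
```

```text
t 14.38 p [0.6009 0.137  0.0544] F [-0.09 -0.7   0.97] T [ 0.092 -0.135 -0.003] op 28.5
t 14.8 p [0.6011 0.137  0.0436] F [-0.   -0.05  0.6 ] T [ 0.06  -0.162  0.004] op 28.7
t 15.27 p [0.6009 0.136  0.0442] F [-1.21 -5.1   2.14] T [-0.92   0.151 -0.234] op 11.6
t 15.37 p [0.601  0.136  0.0442] F [-1.63 -5.45  1.41] T [-0.873  0.097 -0.272] op 11.5
[  2.40694195  43.18561612  90.56725989  -0.09810696  46.30224167
 -63.51084799]
yaw 65.9856153127466
```

```bash
cat > turn.py <<'E'
from h import *
import json,sys
X,Y,Z=.6010,.1360,.0442
q0=solver.ik([X,Y,Z],R(np.radians(66)))
def turn(a0,a1,step,stop=None):
    out=[]
    a=a0
    while a<a1-1e-6:
        a=min(a+step,a1)
        q=np.array(q0);q[5]+=a
        ctrl.move_joints(q)
        T=[]
        o=ctrl.get_obs();T.append(o["wrist_torque"][2])
        Yt=o["tool_rot"][:,1]; yaw=np.degrees(np.arctan2(Yt[1],Yt[0]))
        print(round(a,2),"dyaw",round((66-yaw)%360,2),"t",round(o["time"],2),"Tz",round(T[0],3),"F",o["force"].round(1),"e6",round(o["joint_efforts"][5],3),flush=True)
        if abs(o["force"]).max()>18: print("FORCE");break
E
python3 - <<'E'
from turn import *
ctrl.servo_line([X,Y,Z],R(np.radians(66)),velocity=.05);st()
turn(0,18,3)
E
```

```text
t 15.62 p [0.601  0.1359 0.0442] F [-1.03 -2.31 -0.37] T [-0.402  0.018 -0.232] op 11.5
3 dyaw 2.87 t 15.87 Tz 0.023 F [-1.7 -1.8  0.3] e6 0.106
6 dyaw 5.87 t 16.12 Tz 0.076 F [ 0.6 -3.5  0.1] e6 0.13
9 dyaw 8.88 t 16.37 Tz 0.108 F [ 0.  -3.6 -1.1] e6 0.13
12 dyaw 11.88 t 16.62 Tz 0.099 F [-0.4 -3.4 -0.3] e6 0.128
15 dyaw 14.89 t 16.87 Tz 0.064 F [ 0.8 -3.3  0. ] e6 0.128
18 dyaw 17.89 t 17.12 Tz 0.117 F [ 0.  -3.1 -0.1] e6 0.128
```

```bash
sed -i 's/^        if abs(o\["force"\]).max/        if stop and o["joint_efforts"][5]>stop: print("STOP");break\n&/' turn.py
python3 - <<'E'
from turn import *
turn(18,105,3,stop=.165)
E
```

```text
21 dyaw 20.89 t 17.37 Tz 0.103 F [ 0.5 -2.7 -0.5] e6 0.128
24 dyaw 23.89 t 17.62 Tz 0.079 F [ 0.5 -2.5 -0.6] e6 0.128
27 dyaw 26.89 t 17.87 Tz 0.1 F [ 0.5 -3.  -0.9] e6 0.129
30 dyaw 29.89 t 18.12 Tz 0.126 F [ 1.4 -3.7 -0.7] e6 0.129
33 dyaw 32.89 t 18.37 Tz 0.115 F [ 1.1 -1.4 -1.4] e6 0.138
36 dyaw 35.89 t 18.62 Tz 0.081 F [ 2.  -1.7 -1.8] e6 0.139
39 dyaw 38.89 t 18.87 Tz 0.104 F [ 3.4 -2.2 -2.4] e6 0.139
42 dyaw 41.89 t 19.12 Tz 0.047 F [ 2.4 -2.1 -2.7] e6 0.139
45 dyaw 44.89 t 19.37 Tz 0.149 F [ 3.5 -0.8 -3.1] e6 0.14
48 dyaw 47.89 t 19.62 Tz 0.057 F [ 4.3 -0.9 -3.9] e6 0.14
51 dyaw 50.89 t 19.87 Tz 0.116 F [ 4.9 -0.3 -3.9] e6 0.141
54 dyaw 53.89 t 20.12 Tz 0.071 F [ 5.   0.1 -4.4] e6 0.141
57 dyaw 56.92 t 20.37 Tz 0.123 F [ 4.6  0.6 -4.4] e6 0.147
60 dyaw 59.91 t 20.62 Tz 0.168 F [ 5.5 -0.2 -4.6] e6 0.158
63 dyaw 62.91 t 20.87 Tz 0.192 F [ 5.5 -0.3 -4.1] e6 0.169
STOP
```

Run:
```python
from turn import *
turn(63,87,3,stop=.268)
```

```text
66 dyaw 65.91 t 21.12 Tz 0.079 F [ 4.8 -1.  -5. ] e6 0.18
69 dyaw 68.9 t 21.37 Tz 0.195 F [ 5.1  0.9 -5.3] e6 0.192
72 dyaw 71.9 t 21.62 Tz 0.176 F [ 5.1  0.2 -4.7] e6 0.203
75 dyaw 74.9 t 21.87 Tz 0.172 F [ 6.  -0.4 -4.5] e6 0.215
78 dyaw 77.89 t 22.12 Tz 0.177 F [ 5.4 -0.  -5. ] e6 0.227
81 dyaw 80.89 t 22.37 Tz 0.234 F [ 5.6  0.1 -5.6] e6 0.239
84 dyaw 83.88 t 22.62 Tz 0.213 F [ 5.  -1.3 -3.7] e6 0.25
87 dyaw 86.88 t 22.87 Tz 0.276 F [ 6.2 -0.3 -4.9] e6 0.262
```

Run:
```python
from turn import *
turn(87,89,2,stop=.28)
claw.grip(.33); o=st()
p=o["position"]
ctrl.servo_line([p[0],p[1],.14],velocity=.1); st()
ctrl.servo_line([.50,-.18,.18],velocity=.25)
snap("scene","f1.png",(300,170),(150,110),5); snap("top","f2.png",(180,170),(150,110),5);st()
```

```text
89 dyaw 88.86 t 23.12 Tz 0.278 F [ 6.1 -0.2 -5.3] e6 0.318
STOP
t 23.76 p [0.6008 0.136  0.0442] F [-0.14  0.33  0.49] T [-0.027 -0.039  0.029] op 29.0
t 24.87 p [0.6002 0.1359 0.1393] F [-0.18  0.39 -0.02] T [-0.041 -0.103 -0.035] op 28.8
t 26.45 p [ 0.5001 -0.1788  0.1798] F [-0.45  0.18 -0.45] T [-0.013 -0.082  0.022] op 28.6
```

View pics/f1.png

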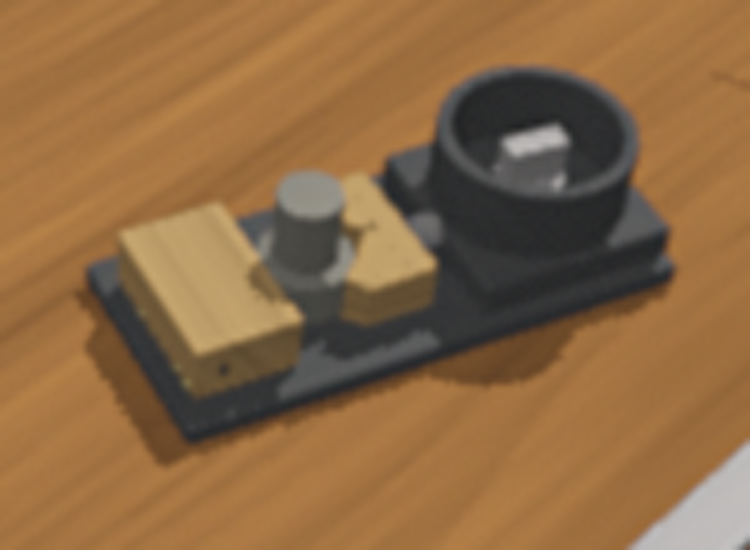

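View pics/f2.png

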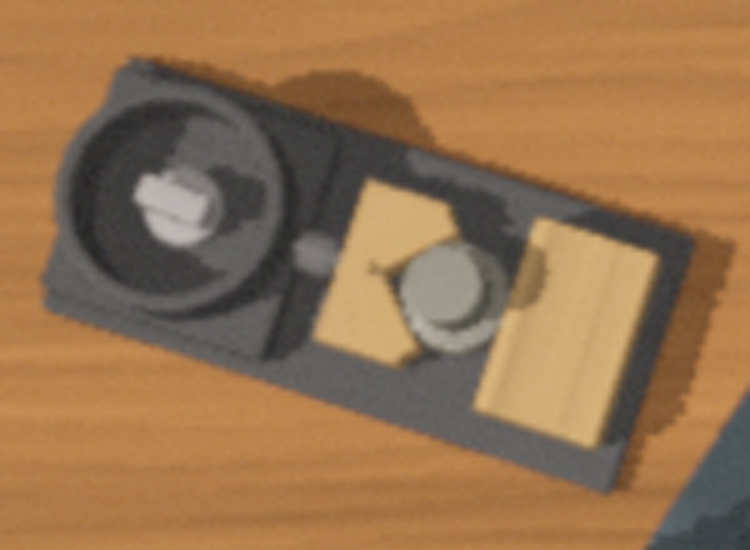

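Print snug, upright and centred (stem top at top px ≈ (268,227)), V touching both sides of the base. The torque reading jumped on the last 2° step (0.262 → 0.318), which the spring can't explain, so I'll regrip and re-measure with a repeat of the 3° steps.

Run:
```python
from turn import *
Rk=R(np.radians(66-88.9))
q=np.array(solver.ik([X,Y,.14],Rk)); print(q,q0)
ctrl.move_joints(q); st()
q=np.array(q0);q[5]+=88.9
ctrl.servo_line([X,Y,.06],Rk,velocity=.1)
ctrl.servo_line([X,Y,Z],Rk,velocity=.05);o=st()
if abs(o["force"]).max()<6:
    claw.grip(.05,50);o=st();print(o["joint_efforts"][5])
    turn(78,81,3,stop=.268)
    turn(81,87,3,stop=.268)
```

```text
[ 2.37291252e+00  3.52676685e+01  8.76874254e+01 -2.54444375e-14
  5.70449061e+01  2.52729125e+01] [ 2.37291252e+00  4.31670639e+01  9.06153761e+01 -2.54444375e-14
  4.62175600e+01 -6.36270875e+01]
t 27.72 p [0.6011 0.135  0.1401] F [-0.24 -0.22 -0.42] T [-0.013 -0.076  0.015] op 29.1
t 29.13 p [0.6007 0.136  0.0438] F [-0.58 -0.32  0.85] T [-0.032 -0.065  0.024] op 28.7
t 29.6 p [0.6017 0.1358 0.0444] F [ 1.2  -0.8   0.21] T [-0.183 -0.287 -0.136] op 11.1
-0.09913855930790305
81 dyaw 81.1 t 29.86 Tz 0.325 F [ 1.9 -1.2 -0.1] e6 0.233
84 dyaw 84.0 t 30.11 Tz 0.168 F [ 2.5 -1.5 -0.2] e6 0.215
87 dyaw 86.93 t 30.36 Tz 0.179 F [ 3.2 -1.9 -0.1] e6 0.24
```

Run:
```python
from turn import *
turn(87,90,3,stop=.275)
```

```text
90 dyaw 89.9 t 30.61 Tz 0.208 F [ 4.  -2.9  0.5] e6 0.258
```

Run:
```python
from turn import *
claw.grip(.33); o=st();p=o["position"]
ctrl.servo_line([p[0],p[1],.14],velocity=.1)
ctrl.servo_line([.50,-.18,.18],velocity=.25)
snap("scene","e1.png",(300,170),(150,110),5); snap("top","e2.png",(180,170),(150,110),5);st()
```

```text
t 31.25 p [0.6008 0.1361 0.0441] F [ 0.18 -0.11  0.19] T [-0.022 -0.039  0.026] op 28.6
t 33.94 p [ 0.5001 -0.1788  0.1798] F [-0.3   0.24  0.31] T [ 0.002 -0.114 -0.017] op 28.9
```

View pics/e1.png

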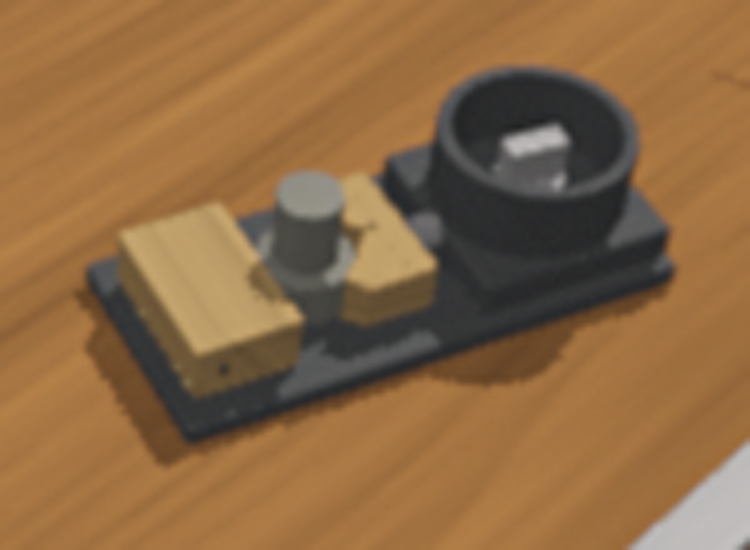

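View pics/raw_e2.png

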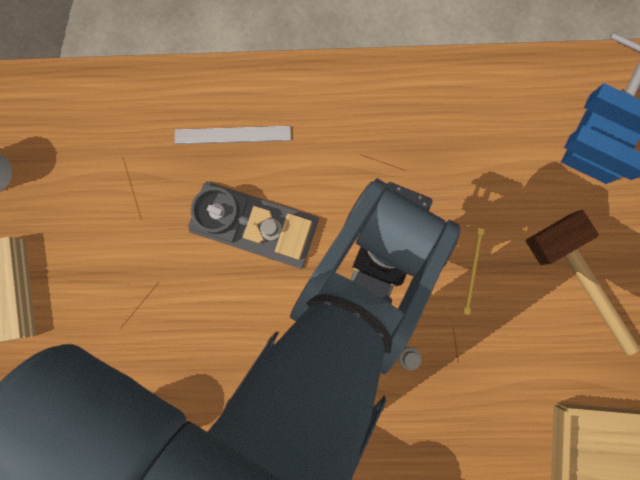

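The print stands upright against the flat half at scene crop px (305,240). The V touches its base, and the knob bar is turned about 90°. The strike bar (233,134) and vent rod (475,270) haven't moved, and the arm is clear of the bed.

Run:
```python
from h import *
order.sign_off(); st()
```

```text
the job is handed in; nothing more can be done
the job is handed in; nothing more can be done
```

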